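# Press the glued patch on the shoe polish box

### The job

The cracked lid of the shoe polish box has a freshly glued round patch. Shut the lid without touching the patch with the gripper, then take the plain wooden press out of the brush stand and hold it upright with its flat foot centred on the patch, pressing gently with about 5 N while the glue takes. Finish while still gripping the press and pressing; leave the dauber, shoe brush, doorstop and shoe horn where they are.

Things in the scene. Friction and masses are not known exactly. Their poses are not given: they have to be found in the camera images.
- lid (a joint): Opening angle of the polish box's lid in rad: 0 is shut, it starts half open (0.5 to 1.0). The lid is 160 mm from hinge to front edge, 200 mm wide and 8 mm thick, hinged along the top of the box's far (+x) wall, so its front edge swings up. The stiff hinge stays where it is left; a light push of 1 to 2 N down on the front strip moves it, and it stops at 0.
- kit: The grey plastic polish box, fixed to the shelf, 160 (x) by 200 (y) by 60 mm high without the lid; origin at the centre of its underside, z up, x from the front wall to the hinge wall. The hinge line is at x = +80 mm, z = 60 mm, parallel to y.
- lid_front (a point): Point on the upper face of the lid's stiff front strip (30 mm deep, 200 mm wide), mid-width, 145 mm from the hinge and 15 mm from the lid's front edge. It moves with the lid, and z is the lid's outward normal. When the lid is shut it is 68 mm above the shelf.
- patch: The black round patch, 40 mm across and 2 mm thick, glued to the middle of the lid (80 mm from the hinge, mid-width); origin at the centre of its underside, z normal to the lid.
- patch_top (a point): Centre of the patch's upper face, z normal to the lid. With the lid shut it is 69 mm above the shelf. The thin panel (100 by 140 mm) that carries it inside the lid's stiff frame gives like a spring: 1 N per mm straight down, up to 12 mm.
- stand: Wooden brush stand fixed to the shelf, 90 (x) by 170 (y) by 90 mm high with a tilt-out bin front at -x that is not used. Two holes 31 mm wide and 40 mm deep in its top, at y = -45 and +45 mm from its origin (centre of underside); one holds the press, the other the dauber, either way round.
- press: The press: a plain turned wooden stick with a flat top, 130 mm long, 40 to 85 g; round handle 20 mm thick, round flat foot 24 mm across over the lowest 18 mm, tapering to the handle at 26 mm. It stands loose in a hole of the stand, its upper 90 mm standing out. Origin at the centre of the foot's underside, z along the stick to its top.
- press_center (a point): Centre of the press, on its axis 65 mm above the foot's underside (half-way up).
- press_foot (a point): Centre of the flat underside of the press's foot; z along the stick to its top.
- dauber_center (a point): Centre of the polish dauber, a bystander standing in the other hole: 120 mm long, thin 12 mm handle with a 34 mm round bristle head at the top.
- brush: Wooden shoe brush lying on the shelf, bristles down, 50 by 160 by 42 mm, a bystander; origin at the centre of its underside.
- doorstop: White plastic doorstop wedge, 40 by 120 by about 33 mm, a bystander; origin at the centre of its underside.
- horn: Stainless shoe horn lying flat, about 50 by 180 by 6 mm, a bystander; origin near the middle of its underside.

How it is judged:
By the outcome, as a careful person would: the job done as asked, in the order asked, and still so for the second after the job is handed in, while the arm keeps its last pose, push and grip.
It also fails if it takes over 64 s, if anything falls off the work surface, if the arm or the gripper's body presses on something with over 40 N, if the wrist force passes 120 N, or if a joint passes its speed limit or range.

### The arm

A 6-joint arm with a two-finger parallel gripper is mounted at the origin on the work surface. World frame = base frame: x ahead of the robot, y to its left, z up, the work surface at z = 0. Lengths are in m, angles in rad, forces in N, time in s.
With the tool pointing down it reaches from about 0.35 to 0.775 m from the base axis. Payload 5.5 kg.
Tool frame: the origin (TCP) lies between the finger pads; the fingertips stand 19 mm ahead of it and the grasp point (between the pads) is the TCP (env.tcp_to_tips is the distance from the TCP to the fingertips, in m); z points along the fingers, y is the direction in which the jaws open and shut (so a half turn about z gives the same grasp; the last joint's range is limited). The gripper opens to 85 mm and grips with 20 to 120 N. Pads are 22 mm wide; open, the fingers measure 114 mm over their backs; the gripper's body (76 mm by 85 mm) begins 54 mm behind the grasp point. The pads swing forward as they close: fully open they stand 13 mm farther back than shut.
Start: joints at [-1.303, 0.313, 0.046, 1.304, 0, 1.431], TCP at [0.228, -0.528, 0.25] pointing down, gripper open.
Joint ranges: [-2.76, 2.76], [-0.86, 1.69], [-1.03, 1.26], [-2.2, 2.34], [-1.47, 1.5], [-3.14, 3.14]. Speed limits (rad/s): [2.57, 2.57, 3.14, 3.14, 3.14, 3.14].

### API

Orientations are given as a unit quaternion [w, x, y, z].
In Python, from workcell import env, eyes, job gives the robot as it stands. The module is installed in compiled form; this text tells all that it offers.
- The arm moves only by the tool move_arm, never from a script. Its argument "commands" is a list of rows, each a list of 3 entries, a list of its own where there are three numbers: the shift along the world's x, y, z as a fraction of full scale, then the turn, a rotation vector about the world's x, y, z as a fraction of full scale, then the gripper command: -1 is shut, 1 is fully open, values between are in proportion. In form: [[[x, y, z], [wx, wy, wz], gripper], ...]. A call has 1 to 5 rows; each row shifts and turns the commanded pose from where the row before left it; what a row does not reach is not made up. Full scale, the value 1, is 0.04 m for a shift and 8 degrees for a turn. A row lasts 1/10 s, in which the tool goes at most 50 mm and 8.59 degrees, less where a joint would pass 70% of its speed; a pose out of reach is approached as far as the arm can. A call with a number of a shift or a turn outside -1 to 1 is refused whole. A call with a gripper value outside its range is refused whole. The fingers move at their own pace and stop on an object; "newtons" is the grip in N (left out, the last holds). Time passes only in rows, so rows that do not move let the fingers close. It gives the time, the measured TCP pose, the force and the opening at its end, in the units of the state.
- env.get_state(): the state, without advancing time (a new reading comes with each control period).
- eyes.read_camera(name): name is "scene" or "top" or "wrist"; returns a dict with "frame" (384x512x3 uint8, red, green, blue), "mtx" (3x3 intrinsics, pixels), "k1" (the pictures are not rectified: a ray, as slopes to the right and down, at radius r is drawn at 1 + k1 r^2 times it, then the intrinsics apply), "camera_from_world" (4x4, takes a point from world to camera coordinates); the wrist camera has in their place "mount" (4x4, takes a point from camera to tool coordinates, whose origin is the TCP and whose axes are the flange's). Camera axes: x right, y down, z forward; pixel columns grow to the right and rows downward; lengths in m; the calibration is good to about 2 mm. A picture is of the moment at which its call begins: read the wrist's pose just before it. There is no depth.
- job.hand_in(): hands the job in, once; it reports no verdict.
The state is a dict: "clock": time; "joint_pos": joint angles; "qvel": joint speeds; "tau": joint torques, N m; "tcp_pos": TCP position; "orientation": TCP orientation; "wrist_force": force on the tool from outside, world axes, zero at the start; "ft_torque": the same for the moment, N m; "finger_gap": finger opening in m.
Only numpy, scipy, OpenCV 4.12 (cv2) and the standard library are available. Lean on these libraries where they do the work, as an engineer would, in place of code of your own. Each camera call takes 0.05 s, during which the arm holds its last target.

## Working session

There is one attempt and no reset: what is moved stays moved. The work goes in short steps, Python scripts to look and compute and a tool call to move; the robot and the scene stay as the last step left them, time stands still between calls to the robot, and variables do not carry over. Pictures are saved under pics/ and viewed, and the job is handed in when it is done.

Besides the shell and the picture viewer there is one more tool, called after ">>>" as name(argument=value, ...) on one line, values as JSON. move_arm: Moves the arm, as the interface text tells. Its arguments: {"type":"object","properties":{"commands":{"type":"array","items":{"type":"array"}},"newtons":{"type":"number"}},"required":["commands"]}

```bash
mkdir -p pics
cat > h.py <<'E'
import numpy as np, cv2
from workcell import env, eyes, job
E
python3 - <<'E'
from h import *
s=env.get_state(); print(s)
for n in ("scene","top","wrist"):
    c=eyes.read_camera(n); cv2.imwrite(f"pics/{n}0.png",c["frame"][:,:,::-1])
    np.savez(f"{n}0.npz",**c)
    print(n,c["mtx"].tolist(),c["k1"],np.round(c.get("camera_from_world",c.get("mount")),4).tolist())
E
```

```text
{'clock': 0.0, 'joint_pos': array([-1.30263016e+00,  3.13977963e-01,  4.49503079e-02,  1.30360630e+00,
        4.32134744e-06,  1.43121375e+00]), 'qvel': array([-1.83958132e-03, -6.85226614e-05,  1.51954559e-03, -1.25370277e-04,
       -1.45169325e-03, -1.18816098e-03]), 'tau': array([ 9.11287880e-04, -4.80624604e+01,  2.98535156e+01,  1.92586309e-02,
        1.03658880e-05,  3.85384695e-06]), 'tcp_pos': array([ 0.22788216, -0.52737838,  0.24940989]), 'orientation': array([-9.17052964e-04,  9.79289092e-01,  2.02464884e-01, -5.68752067e-05]), 'wrist_force': array([-0.76340493, -0.62077941,  0.86983043]), 'ft_torque': array([-0.02948815, -0.0084653 , -0.02239204]), 'finger_gap': 0.08569992263982681}
scene [[347.3363492589808, 0.0, 260.7828433899968], [0.0, 347.3363492589808, 183.23806989923128], [0.0, 0.0, 1.0]] -0.01279951105746094 [[0.4392, 0.8983, -0.0147, -0.2622], [0.7545, -0.3777, -0.5367, -0.3668], [-0.4877, 0.2246, -0.8436, 1.0285], [0.0, 0.0, 0.0, 1.0]]
top [[435.18610361320515, 0.0, 244.54213922365324], [0.0, 435.18610361320515, 191.71791809776113], [0.0, 0.0, 1.0]] -0.0680044279586504 [[0.0222, -0.9994, -0.0253, 0.0183], [-0.993, -0.0191, -0.1166, 0.5827], [0.1161, 0.0277, -0.9929, 0.7991], [0.0, 0.0, 0.0, 1.0]]
wrist [[310.6515545438768, 0.0, 249.8828827414789], [0.0, 310.6515545438768, 190.53376495911021], [0.0, 0.0, 1.0]] -0.0449318767951669 [[-0.0008, -0.9591, -0.2831, 0.0724], [1.0, -0.0009, 0.0002, 0.0002], [-0.0004, -0.2831, 0.9591, -0.1238], [0.0, 0.0, 0.0, 1.0]]
```

View pics/scene0.png

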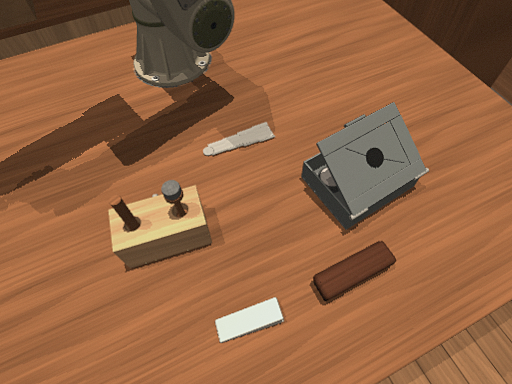

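View pics/top0.png

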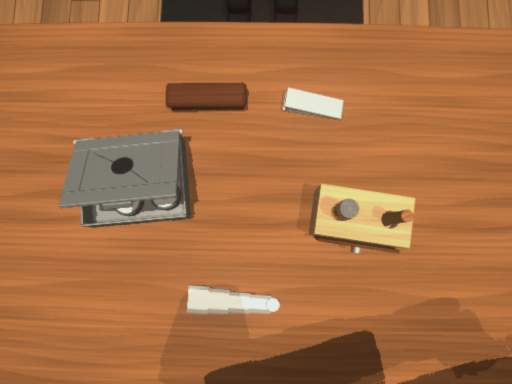

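View pics/wrist0.png

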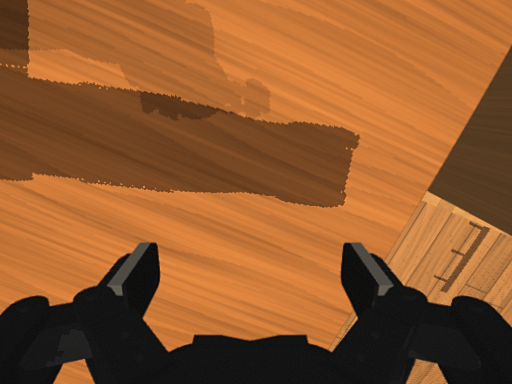

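Scene shows the press at about (125,215) in the stand's left hole and the dauber head at (173,190). In the top view the press is at (395,217), the dauber at (346,209) and the patch at (122,166). The lid's front edge is raised towards the robot. I'll zoom in for corners.

Run:
```python
import cv2,numpy as np
t=cv2.imread("pics/top0.png")
cv2.imwrite("pics/top0_box.png",cv2.resize(t[115:240,50:200],None,fx=5,fy=5,interpolation=cv2.INTER_CUBIC)[:600,:750])
cv2.imwrite("pics/top0_st.png",cv2.resize(t[170:270,300:430],None,fx=6,fy=6,interpolation=cv2.INTER_CUBIC))
s=cv2.imread("pics/scene0.png")
cv2.imwrite("pics/sc0_box.png",cv2.resize(s[95:235,290:440],None,fx=4,fy=4,interpolation=cv2.INTER_CUBIC))
cv2.imwrite("pics/sc0_st.png",cv2.resize(s[170:270,95:225],None,fx=6,fy=6,interpolation=cv2.INTER_CUBIC))
```

```text
(no output)
```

View pics/top0_box.png

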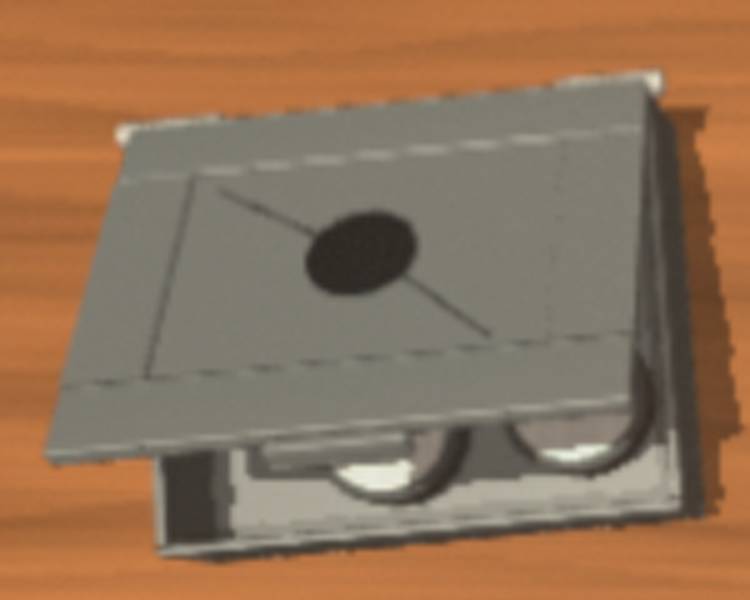

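View pics/top0_st.png

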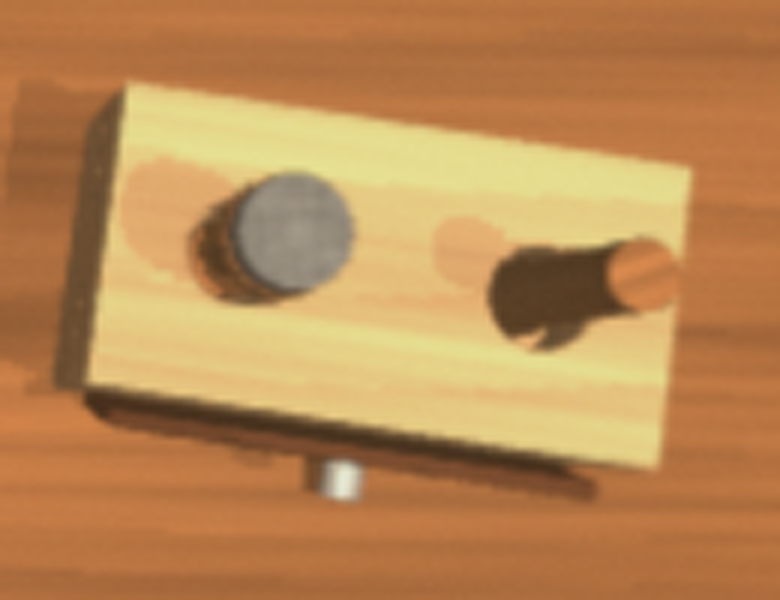

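View pics/sc0_box.png

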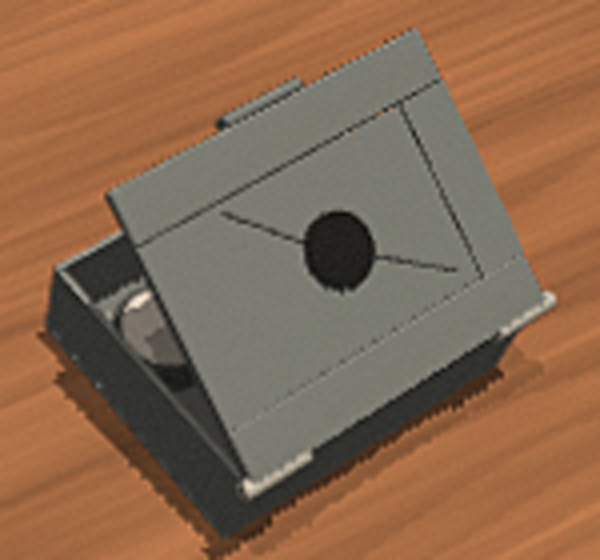

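View pics/sc0_st.png

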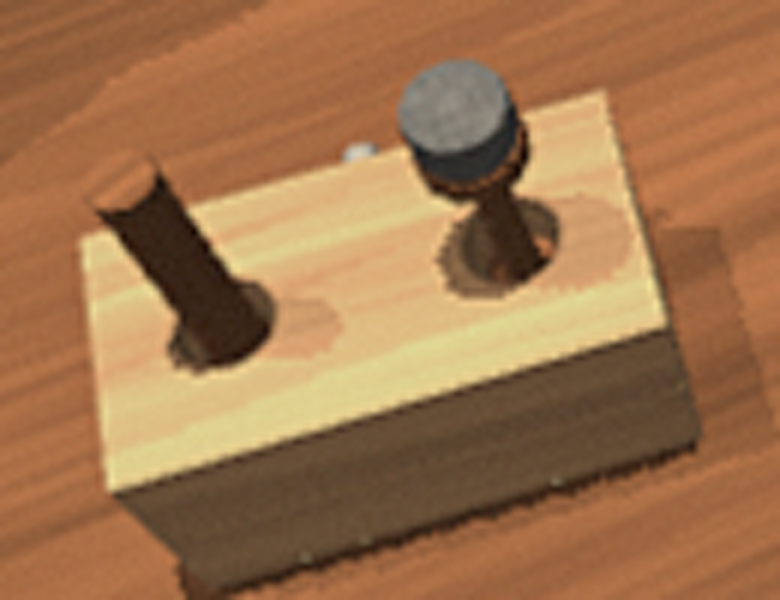

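```bash
cat >> h.py <<'E'
def ray(c,px):
    K=np.array(c["mtx"],float);k=float(c["k1"])
    p=cv2.undistortPoints(np.array([[px]],float),K,np.array([k,0,0,0,0.]))[0,0]
    T=np.array(c["camera_from_world"]);R=T[:3,:3]
    return -R.T@T[:3,3], R.T@np.array([p[0],p[1],1])
def onz(c,px,z):
    o,d=ray(c,px); return o+d*(z-o[2])/d[2]
def tri(a,pa,b,pb):
    o1,d1=ray(a,pa);o2,d2=ray(b,pb);n=np.cross(d1,d2)
    t=np.linalg.solve(np.c_[d1,-d2,n],o2-o1)
    return o1+t[0]*d1+n*t[2]/2, np.linalg.norm(n*t[2])
E
python3 - <<'E'
from h import *
np.set_printoptions(precision=4,suppress=True)
T=np.load("top0.npz");S=np.load("scene0.npz")
f=lambda x,y,s,ox,oy:((x+.5)/s-.5+ox,(y+.5)/s-.5+oy)
tb=lambda x,y:f(x,y,5,50,115);ts=lambda x,y:f(x,y,6,300,170);sb=lambda x,y:f(x,y,4,290,95);ss=lambda x,y:f(x,y,6,95,170)
print("stand T",[onz(T,ts(*p),.09) for p in [(127,85),(692,168),(660,468),(85,388)]])
print("stand S",[onz(S,ss(*p),.09) for p in [(110,492),(82,238),(604,92),(665,326)]])
print("press",tri(T,ts(644,275),S,ss(125,182)))
print("dauber top",tri(T,ts(294,232),S,ss(455,105)))
print("rim",[onz(T,tb(*p),.06) for p in[(160,550),(685,512)]])
print("hinge",tri(T,tb(125,132),S,sb(550,300)),tri(T,tb(655,82),S,sb(245,488)))
print("front",tri(T,tb(50,458),S,sb(420,32)),tri(T,tb(630,405),S,sb(110,192)))
print("patch",tri(T,tb(361,253),S,sb(340,250)))
E
```

```text
stand T [array([ 0.5927, -0.1069,  0.09  ]), array([ 0.571 , -0.2755,  0.09  ]), array([ 0.4822, -0.2642,  0.09  ]), array([ 0.5026, -0.0949,  0.09  ])]
stand S [array([ 0.5715, -0.2768,  0.09  ]), array([ 0.4829, -0.265 ,  0.09  ]), array([ 0.5056, -0.0976,  0.09  ]), array([ 0.594 , -0.1103,  0.09  ])]
press (array([ 0.5329, -0.2305,  0.1771]), np.float64(0.0004845706367939218))
dauber top (array([ 0.5431, -0.141 ,  0.1673]), np.float64(0.001989643618451178))
rim [array([0.5113, 0.334 , 0.06  ]), array([0.53 , 0.136, 0.06 ])]
hinge (array([0.6701, 0.357 , 0.0614]), np.float64(0.002316232673319405)) (array([0.6915, 0.1516, 0.062 ]), np.float64(0.003922417162063143))
front (array([0.5387, 0.3395, 0.1464]), np.float64(0.0007779505121235872)) (array([0.5599, 0.1408, 0.149 ]), np.float64(0.0012448217003006943))
patch (array([0.6164, 0.247 , 0.1071]), np.float64(0.002636606288594765))
```

>>> move_arm(commands=[[[0.386,0.873,0],[0,0,0.92],-1],[[0.386,0.873,0],[0,0,0.92],-1],[[0.386,0.873,0],[0,0,0.92],-1],[[0.386,0.873,0],[0,0,0.92],-1],[[0.386,0.873,0],[0,0,0.92],-1]], newtons=40)

```text
clock: 0.65
tcp_pos: [0.3055, -0.3517, 0.25]
orientation: [-0.0, 0.864, 0.503, 0.0]
wrist_force: [0.9, -0.3, 0.2]
finger_gap: 0.0123
```

>>> move_arm(commands=[[[0.386,0.873,0],[0,0,0.92],-1],[[0.386,0.873,0],[0,0,0.92],-1],[[0.386,0.873,0],[0,0,0.92],-1],[[0.386,0.873,0],[0,0,0.92],-1],[[0.386,0.873,0],[0,0,0.92],-1]])

```text
clock: 1.15
tcp_pos: [0.3826, -0.1771, 0.2502]
orientation: [0.0, 0.661, 0.75, 0.0]
wrist_force: [0.6, 0.2, 0.1]
finger_gap: 0.0002
```

>>> move_arm(commands=[[[0.386,0.873,0],[0,0,0.92],-1],[[0.386,0.873,0],[0,0,0.92],-1],[[0.386,0.873,0],[0,0,0.92],-1],[[0.386,0.873,0],[0,0,0.92],-1],[[0.386,0.873,0],[0,0,0.92],-1]])

```text
clock: 1.65
tcp_pos: [0.4599, -0.0025, 0.2502]
orientation: [0.0, 0.39, 0.921, -0.0]
wrist_force: [0.2, -1.0, 1.1]
finger_gap: 0.0
```

>>> move_arm(commands=[[[0.386,0.873,0],[0,0,0.92],-1],[[0.386,0.873,0],[0,0,0.92],-1],[[0.386,0.873,0],[0,0,0.92],-1],[[0.386,0.873,0],[0,0,0.92],-1],[[0.386,0.873,0],[0,0,0.92],-1]])

```text
clock: 2.15
tcp_pos: [0.5371, 0.1721, 0.25]
orientation: [-0.0, 0.079, 0.997, -0.0]
wrist_force: [1.1, -1.0, 0.4]
finger_gap: -0.0
```

>>> move_arm(commands=[[[0.386,0.873,0],[0,0,0.92],-1],[[0.386,0.873,0],[0,0,0.92],-1],[[0,0,0],[0,0,0],-1],[[0,0,0],[0,0,0],-1]])

```text
clock: 2.55
tcp_pos: [0.5673, 0.2409, 0.2493]
orientation: [-0.001, -0.046, 0.999, -0.0]
wrist_force: [0.3, -0.7, -0.3]
finger_gap: -0.0001
```

Run:
```python
from h import *
s=env.get_state();c=eyes.read_camera("wrist");cv2.imwrite("pics/w1.png",c["frame"][:,:,::-1])
```

```text
(no output)
```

View pics/w1.png

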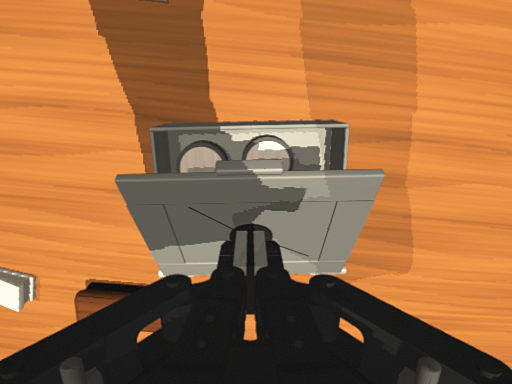

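>>> move_arm(commands=[[[0,0,-0.6],[0,0,0],-1],[[0,0,-0.6],[0,0,0],-1],[[0,0,-0.5],[0,0,0],-1],[[0,0,-0.2],[0,0,0],-1],[[0,0,0],[0,0,0],-1]])

```text
clock: 3.1
tcp_pos: [0.5667, 0.239, 0.1735]
orientation: [-0.001, -0.045, 0.999, -0.0]
wrist_force: [-1.1, -0.6, -0.4]
finger_gap: -0.0
```

>>> move_arm(commands=[[[0,0,-0.25],[0,0,0],-1],[[-0.1,-0.01,-0.25],[0,0,0],-1],[[-0.14,-0.014,-0.25],[0,0,0],-1]])

```text
clock: 3.4
tcp_pos: [0.5587, 0.2393, 0.1445]
orientation: [0.001, -0.046, 0.999, 0.0]
wrist_force: [0.2, 0.8, 0.4]
finger_gap: -0.0002
```

>>> move_arm(commands=[[[-0.12,-0.012,-0.27],[0,0,0],-1],[[-0.1,-0.01,-0.27],[0,0,0],-1],[[-0.08,-0.008,-0.27],[0,0,0],-1],[[-0.06,-0.006,-0.27],[0,0,0],-1],[[0,0,0],[0,0,0],-1]])

```text
clock: 3.9
tcp_pos: [0.542, 0.2376, 0.099]
orientation: [-0.002, -0.046, 0.999, -0.0]
wrist_force: [0.3, 0.8, -0.5]
finger_gap: -0.0001
```

Run:
```python
from h import *
c=eyes.read_camera("scene");cv2.imwrite("pics/s2.png",cv2.resize(c["frame"][60:240,270:450,::-1],None,fx=3,fy=3))
```

```text
(no output)
```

View pics/s2.png

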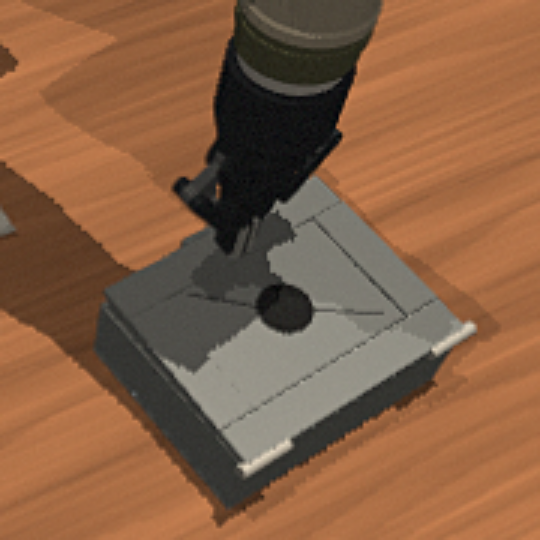

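The lid is nearly shut, with the fingertips on the front strip at (230,240) and well clear of the patch at (285,308).

>>> move_arm(commands=[[[-0.05,0,-0.15],[0,0,0],-1],[[-0.04,0,-0.12],[0,0,0],-1],[[0,0,-0.06],[0,0,0],-1],[[0,0,0],[0,0,0],-1]])

```text
clock: 4.35
tcp_pos: [0.5398, 0.2379, 0.0875]
orientation: [-0.0, -0.046, 0.999, -0.0]
wrist_force: [0.0, 0.9, 0.2]
finger_gap: -0.0
```

>>> move_arm(commands=[[[0,0,-0.03],[0,0,0],-1],[[0,0,0],[0,0,0],-1]])

```text
clock: 4.55
tcp_pos: [0.5402, 0.238, 0.0871]
orientation: [0.0, -0.046, 0.999, 0.0]
wrist_force: [-0.5, 0.2, 2.6]
finger_gap: -0.0001
```

>>> move_arm(commands=[[[0,0,-0.02],[0,0,0],-1],[[0,0,0],[0,0,0],-1]])

```text
clock: 4.75
tcp_pos: [0.5402, 0.238, 0.087]
orientation: [0.0, -0.046, 0.999, 0.0]
wrist_force: [-2.1, -1.4, 6.9]
finger_gap: 0.0002
```

Contact is about 7 N with z stopped at 0.087, so the lid is on its stop. I'll lift and travel to the press.

>>> move_arm(commands=[[[0,0,0.3],[0,0,0],-1],[[0,0,1],[0,0,0],-1],[[0,0,1],[0,0,0],-1],[[0,-0.9,1],[0,0,0],-1],[[0,-0.9,0.8],[0,0,0],-1]])

```text
clock: 5.25
tcp_pos: [0.5405, 0.1687, 0.2499]
orientation: [0.001, -0.047, 0.999, 0.0]
wrist_force: [1.0, -0.7, -0.2]
finger_gap: -0.0
```

>>> move_arm(commands=[[[0,-1,0],[0,0,0],0.2],[[0,-1,0],[0,0,0],0.2],[[0,-1,0],[0,0,0],0.2],[[0,-1,0],[0,0,0],0.2],[[0,-1,0],[0,0,0],0.2]])

```text
clock: 5.75
tcp_pos: [0.5401, -0.0331, 0.248]
orientation: [0.001, -0.046, 0.999, -0.0]
wrist_force: [0.5, -0.7, 0.2]
finger_gap: 0.0515
```

Run:
```python
from h import *
print(env.get_state()["tcp_pos"])
for n in ("top","scene"):
    c=eyes.read_camera(n);np.savez(n+"2.npz",**c)
    f=c["frame"][:,:,::-1]; f=f[115:235,50:200] if n=="top" else f[95:235,290:440]
    cv2.imwrite(f"pics/{n}2b.png",cv2.resize(f,None,fx=4 if n=="scene" else 5,fy=4 if n=="scene" else 5,interpolation=cv2.INTER_CUBIC))
```

```text
[ 0.54007415 -0.03309903  0.24795632]
```

View pics/top2b.png

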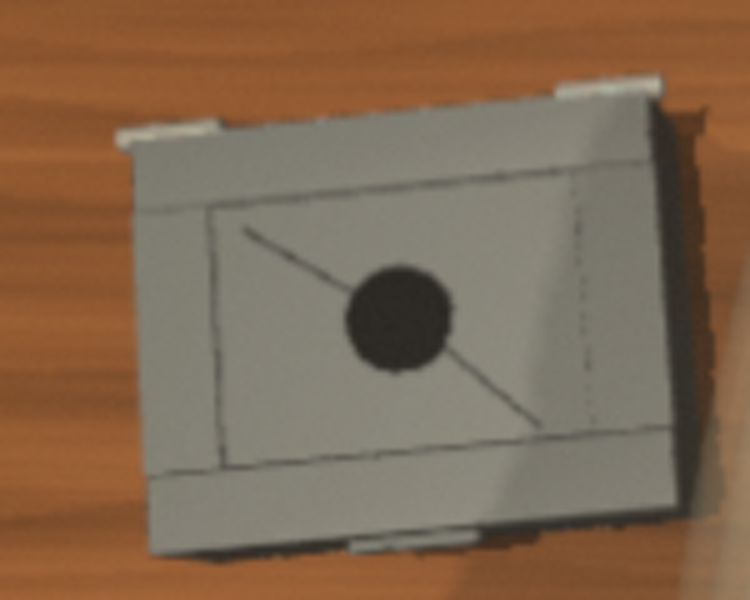

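View pics/scene2b.png

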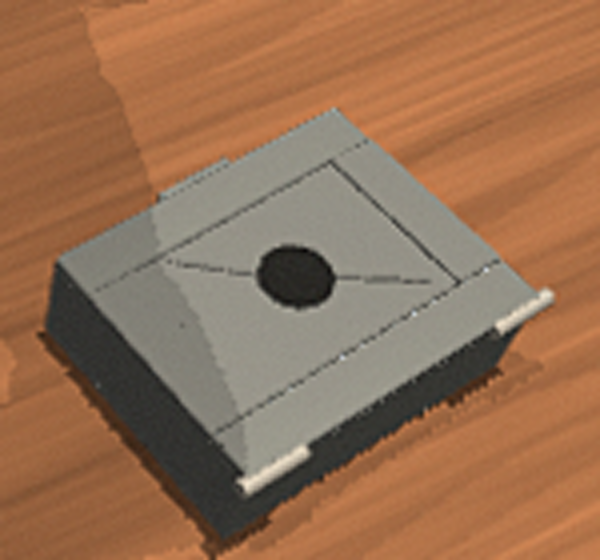

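Lid is fully shut, with the patch untouched at about (398,318) in the top crop. I'll locate the patch by mask in both views.

Run:
```python
from h import *
np.set_printoptions(precision=4,suppress=True)
C={}
for n,(x0,y0,x1,y1) in {"top":(110,160,150,200),"scene":(350,150,378,178)}.items():
    c=np.load(n+"2.npz");g=c["frame"][y0:y1,x0:x1].max(2)
    m=(g<75).astype(np.uint8)
    k,l,st,ce=cv2.connectedComponentsWithStats(m);i=1+st[1:,4].argmax()
    p=ce[i]+[x0,y0];print(n,st[i],p,onz(c,p,.069));C[n]=(c,p)
print(tri(*C["top"],*C["scene"]))
T=C["top"][0];S=C["scene"][0]
f=lambda x,y,s,ox,oy:((x+.5)/s-.5+ox,(y+.5)/s-.5+oy)
a=np.array([onz(T,f(x,y,5,50,115),.068) for x,y in [(133,148),(648,98),(678,508),(151,552)]]);print(a,a.mean(0))
a=np.array([onz(S,f(x,y,4,290,95),.068) for x,y in [(57,263),(337,108),(532,290),(243,470)]]);print(a,a.mean(0))
```

```text
top [  9   9  21  20 338] [129.3432 178.5089] [0.5988 0.2446 0.069 ]
scene [  4   7  20  15 227] [363.5771 163.7577] [0.601  0.2403 0.069 ]
(array([0.5989, 0.2449, 0.0639]), np.float64(0.002680996652568291))
[[0.6631 0.3516 0.068 ]
 [0.6847 0.1546 0.068 ]
 [0.531  0.1373 0.068 ]
 [0.5102 0.3341 0.068 ]] [0.5972 0.2444 0.068 ]
[[0.5364 0.1329 0.068 ]
 [0.5128 0.3311 0.068 ]
 [0.663  0.3462 0.068 ]
 [0.6843 0.1514 0.068 ]] [0.5992 0.2404 0.068 ]
```

>>> move_arm(commands=[[[0,-0.9,0],[0,0,0],0.2],[[0,-0.9,0],[0,0,0],0.2],[[0,-0.9,0],[0,0,0],0.2],[[0,0,0],[0,0,0],0.2]])

```text
clock: 6.25
tcp_pos: [0.5405, -0.1428, 0.2474]
orientation: [0.0, -0.044, 0.999, -0.001]
wrist_force: [-0.5, -0.1, 0.3]
finger_gap: 0.0515
```

Run:
```python
from h import *
s=env.get_state();print(s["tcp_pos"]);c=eyes.read_camera("wrist");np.savez("w3.npz",R=s["orientation"],p=s["tcp_pos"],**c);cv2.imwrite("pics/w3.png",c["frame"][:,:,::-1])
```

```text
[ 0.54050456 -0.14277152  0.24738631]
```

View pics/w3.png

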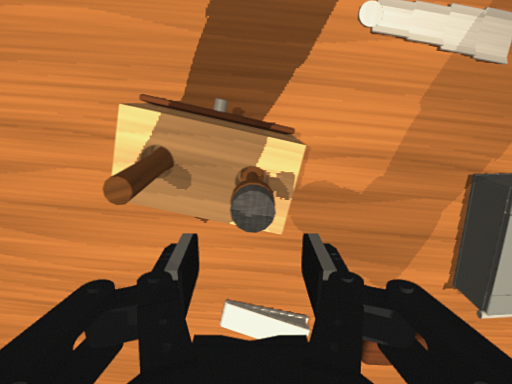

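The wrist view shows the press top at about (120,190) and the dauber at (252,210).

```bash
cat >> h.py <<'E'
from scipy.spatial.transform import Rotation as Rn
def wcam(c,q,p):
    q=np.array(q);W=np.eye(4);W[:3,:3]=Rn.from_quat([q[1],q[2],q[3],q[0]]).as_matrix();W[:3,3]=p
    d={k:c[k] for k in("mtx","k1")};d["camera_from_world"]=np.linalg.inv(W@np.array(c["mount"]));return d
E
python3 - <<'E'
from h import *
z=np.load("w3.npz");c=wcam(z,z["R"],z["p"])
f=cv2.resize(z["frame"][140:220,90:190,::-1],None,fx=6,fy=6,interpolation=cv2.INTER_CUBIC);cv2.imwrite("pics/w3c.png",f)
for px in [(119,190),(120,190)]: print(onz(c,px,.18))
# dauber check
print(onz(c,(254,211),.168))
# stand top corners
for px in [(121,104),(305,145),(283,233)]: print(onz(c,px,.09))
E
```

```text
[ 0.53269664 -0.22873527  0.18      ]
[ 0.53263903 -0.2280798   0.18      ]
[ 0.54370203 -0.13994033  0.168     ]
[ 0.4828381  -0.26235823  0.09      ]
[ 0.50490674 -0.09622145  0.09      ]
[ 0.59270556 -0.10595592  0.09      ]
```

View pics/w3c.png

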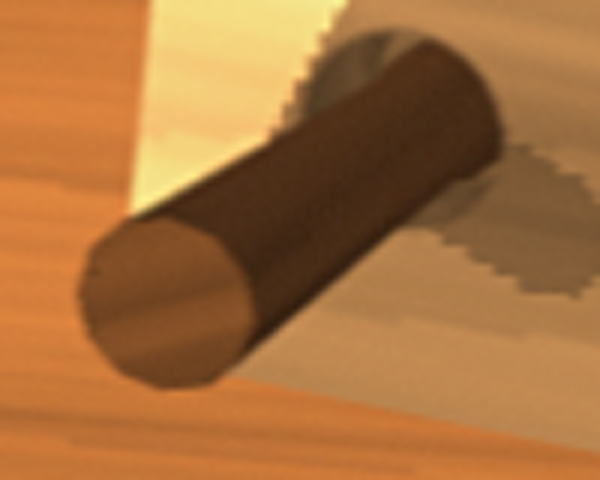

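>>> move_arm(commands=[[[-0.07,-0.75,0],[0,0,0],0.2],[[-0.07,-0.75,0],[0,0,0],0.2],[[-0.06,-0.68,0],[0,0,0],0.2],[[0,0,0],[0,0,0],0.2]])

```text
clock: 6.7
tcp_pos: [0.5323, -0.228, 0.2472]
orientation: [0.0, -0.045, 0.999, -0.0]
wrist_force: [-0.1, 1.1, 1.1]
finger_gap: 0.051
```

Run:
```python
from h import *
s=env.get_state();print(s["tcp_pos"],s["joint_pos"]);c=eyes.read_camera("wrist");cv2.imwrite("pics/w4.png",c["frame"][:,:,::-1])
c=wcam(c,s["orientation"],s["tcp_pos"]);T=np.array(c["camera_from_world"])
for P in [(.5325,-.230,.18),s["tcp_pos"]]:
    q=T[:3,:3]@np.array(P)+T[:3,3];x,y=q[:2]/q[2];r=1+float(c["k1"])*(x*x+y*y);print((c["mtx"]@[x*r,y*r,1])[:2])
```

```text
[ 0.53229262 -0.22801884  0.2472067 ] [-5.43193563e-01  3.21566874e-01  5.01627640e-02  1.29881657e+00
 -2.52236619e-04 -6.33547610e-01]
[247.20950467 212.6032342 ]
[250.2659304  265.12963476]
```

View pics/w4.png

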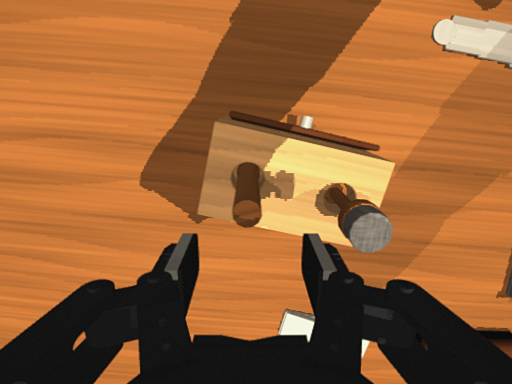

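The press top at (247,212) matches the prediction, so I'll descend and grip.

>>> move_arm(commands=[[[0,-0.04,-0.5],[0,0,0],0.2],[[0,0,-0.5],[0,0,0],0.2],[[0,0,-0.55],[0,0,0],0.2],[[0,0,-0.55],[0,0,0],0.2],[[0,0,-0.45],[0,0,0],0.2]])

```text
clock: 7.25
tcp_pos: [0.5321, -0.2257, 0.1442]
orientation: [-0.0, -0.047, 0.999, 0.001]
wrist_force: [-0.5, 0.4, 0.6]
finger_gap: 0.0513
```

>>> move_arm(commands=[[[0,0,0],[0,0,0],0.2],[[0,0,0],[0,0,0],-1],[[0,0,0],[0,0,0],-1],[[0,0,0],[0,0,0],-1],[[0,0,0],[0,0,0],-1]], newtons=40)

```text
clock: 7.75
tcp_pos: [0.5329, -0.2284, 0.1464]
orientation: [0.001, -0.046, 0.999, -0.0]
wrist_force: [0.2, 0.2, 3.3]
finger_gap: 0.0183
```

>>> move_arm(commands=[[[0,0,0.2],[0,0,0],-1],[[0,0,0.4],[0,0,0],-1],[[0,0,0.6],[0,0,0],-1],[[0,0,0.6],[0,0,0],-1],[[0,0,0.6],[0,0,0],-1]])

```text
clock: 8.25
tcp_pos: [0.5319, -0.2284, 0.2426]
orientation: [0.0, -0.046, 0.999, -0.0]
wrist_force: [0.6, -0.1, -0.8]
finger_gap: 0.0181
```

>>> move_arm(commands=[[[0,0,0.2],[0,0,0],-1],[[0,0,0],[0,0,0],-1],[[0,0,0],[0,0,0],-1]])

```text
clock: 8.55
tcp_pos: [0.5318, -0.2282, 0.2482]
orientation: [-0.0, -0.046, 0.999, 0.0]
wrist_force: [-0.9, -0.7, -0.2]
finger_gap: 0.0182
```

Run:
```python
from h import *
s=env.get_state();print(s)
for n in("wrist","scene","top"):
    c=eyes.read_camera(n);np.savez(n+"5.npz",**c);f=c["frame"][:,:,::-1]
    if n=="scene": f=cv2.resize(f[100:290,60:260],None,fx=3,fy=3,interpolation=cv2.INTER_CUBIC)
    if n=="top": f=cv2.resize(f[150:300,290:490],None,fx=3,fy=3,interpolation=cv2.INTER_CUBIC)
    cv2.imwrite(f"pics/{n}5.png",f)
```

```text
{'clock': 8.55, 'joint_pos': array([-5.44055978e-01,  3.21860630e-01,  5.30961893e-02,  1.30314544e+00,
        6.03557541e-05, -6.36168501e-01]), 'qvel': array([ 4.26050985e-04,  1.05823325e-02, -1.79742809e-02,  3.91520685e-04,
       -4.15117583e-04, -6.38839702e-05]), 'tau': array([ 1.33218250e-02, -4.99104488e+01,  3.09028172e+01,  2.74045207e-02,
       -7.14279868e-04,  1.80073948e-04]), 'tcp_pos': array([ 0.53178131, -0.22818484,  0.24823964]), 'orientation': array([-4.45822228e-04, -4.60399570e-02,  9.98939443e-01,  3.34895718e-04]), 'wrist_force': array([-0.88708994, -0.66057548, -0.20199937]), 'ft_torque': array([-0.01534371, -0.0213473 , -0.04230227]), 'finger_gap': 0.018160282874817482}
```

View pics/scene5.png

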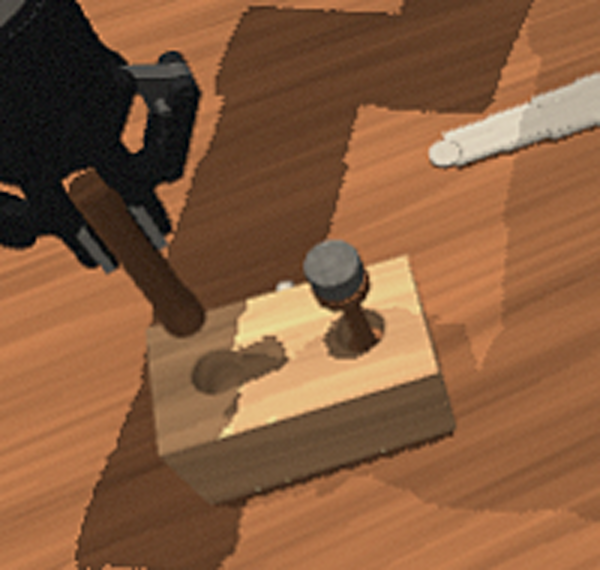

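View pics/wrist5.png

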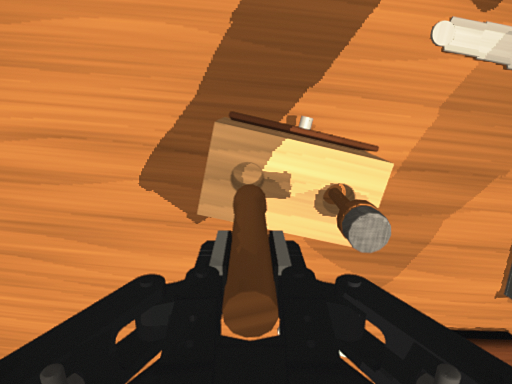

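View pics/top5.png

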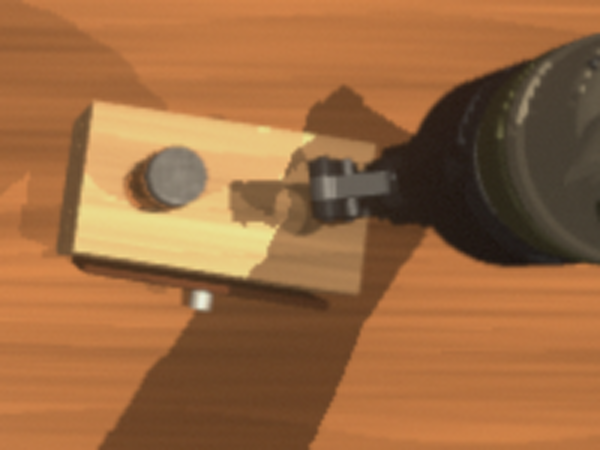

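```bash
cat >> h.py <<'E'
def proj(c,P):
    T=np.array(c["camera_from_world"]);q=T[:3,:3]@np.array(P,float)+T[:3,3];x,y=q[:2]/q[2];r=1+float(c["k1"])*(x*x+y*y);return (np.array(c["mtx"])@[x*r,y*r,1])[:2]
E
python3 - <<'E'
from h import *
s=env.get_state();z=np.load("wrist5.npz");c=wcam(z,s["orientation"],s["tcp_pos"]);S=np.load("scene5.npz")
p=s["tcp_pos"]
ring=lambda zz,r:[np.array([p[0]+r*np.cos(a),p[1]+r*np.sin(a),zz]) for a in np.linspace(0,6.28,25)]
fr=z["frame"][:,:,::-1].copy();fs=S["frame"][:,:,::-1].copy()
h=.095
big=cv2.resize(fr[170:350,180:320],None,fx=3,fy=3);bs=cv2.resize(fs[140:220,70:150],None,fx=6,fy=6)
for zz,r in((p[2]-h,.012),(p[2]-h+.018,.012),(p[2]-h+.13,.01)):
    for P in ring(zz,r):
        q=proj(c,P);cv2.circle(big,tuple(int(v) for v in ((q-[180,170])*3+1)),1,(0,255,0),-1)
        q=proj(S,P);cv2.circle(bs,tuple(int(v) for v in ((q-[70,140])*6+2.5)),1,(0,255,0),-1)
cv2.imwrite("pics/chk5.png",np.hstack([cv2.resize(big,(373,480)),bs[:480,:420]]))
E
```

```text
(no output)
```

View pics/chk5.png

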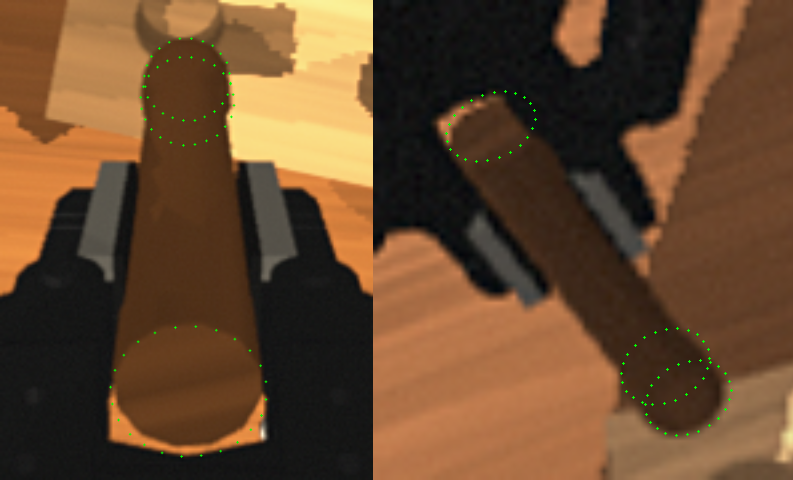

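The press is upright in the grip, with its axis on the TCP and the foot about 95 mm below. I'll raise it over the dauber and go to the patch.

>>> move_arm(commands=[[[0,0,0.7],[0,0,0],-1],[[0,0,0.7],[0,0,0],-1],[[0.05,0.4,0],[0,0,0],-1],[[0.13,0.9,0],[0,0,0],-1],[[0.13,0.9,0],[0,0,0],-1]])

```text
clock: 9.2
tcp_pos: [0.5442, -0.1394, 0.3037]
orientation: [-0.001, -0.045, 0.999, 0.001]
wrist_force: [-0.0, 0.1, -0.7]
finger_gap: 0.0184
```

>>> move_arm(commands=[[[0.13,0.9,0],[0,0,0],-1],[[0.13,0.9,0],[0,0,0],-1],[[0.13,0.9,0],[0,0,0],-1],[[0.13,0.9,0],[0,0,0],-1],[[0.13,0.9,0],[0,0,0],-1]])

```text
clock: 9.7
tcp_pos: [0.5699, 0.0417, 0.3036]
orientation: [-0.001, -0.046, 0.999, 0.0]
wrist_force: [0.8, -1.4, -0.6]
finger_gap: 0.0184
```

>>> move_arm(commands=[[[0.13,0.9,0],[0,0,0],-1],[[0.13,0.9,0],[0,0,0],-1],[[0.13,0.9,0],[0,0,0],-1],[[0.13,0.9,0],[0,0,0],-1],[[0.13,0.9,0],[0,0,0],-1]])

```text
clock: 10.2
tcp_pos: [0.5958, 0.2216, 0.3035]
orientation: [-0.001, -0.046, 0.999, -0.0]
wrist_force: [-0.7, 0.2, -0.5]
finger_gap: 0.0179
```

>>> move_arm(commands=[[[0.1,0.46,-0.8],[0,0,0],-1],[[0,0,-0.8],[0,0,0],-1],[[0,0,-0.4],[0,0,0],-1],[[0,0,0],[0,0,0],-1]])

```text
clock: 10.6
tcp_pos: [0.5978, 0.2383, 0.2202]
orientation: [-0.004, -0.047, 0.999, -0.001]
wrist_force: [0.3, 0.1, -1.1]
finger_gap: 0.0183
```

Run:
```python
from h import *
s=env.get_state();print(s["tcp_pos"],s["wrist_force"]);c=eyes.read_camera("wrist");np.savez("w6.npz",R=s["orientation"],p=s["tcp_pos"],**c)
cv2.imwrite("pics/w6.png",c["frame"][:,:,::-1])
c=wcam(c,s["orientation"],s["tcp_pos"])
print(proj(c,(.6,.2425,.069)))
```

```text
[0.59778445 0.23828946 0.22015929] [ 0.28934573  0.08750064 -1.05752693]
[254.69488752 184.46433621]
```

View pics/w6.png

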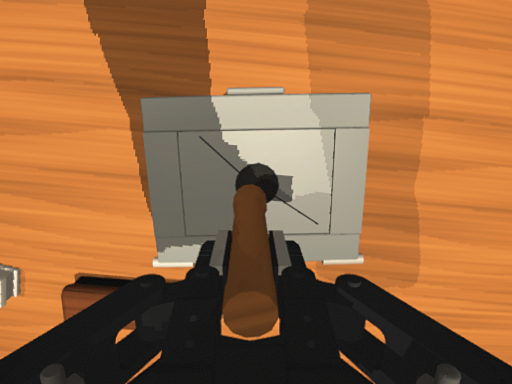

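Run:
```python
from h import *
z=np.load("w6.npz");c=wcam(z,z["R"],z["p"])
f=z["frame"]
x0,y0=225,155
m=(f[y0:215,x0:290].max(2)<62).astype(np.uint8)
k,l,st,ce=cv2.connectedComponentsWithStats(m);i=1+st[1:,4].argmax();m=(l==i).astype(np.uint8);print(st[i])
big=cv2.resize(f[y0:215,x0:290,::-1],None,fx=8,fy=8,interpolation=cv2.INTER_CUBIC)
cn=max(cv2.findContours(m,cv2.RETR_EXTERNAL,cv2.CHAIN_APPROX_NONE)[0],key=len)
for p in cn[:,0]: cv2.circle(big,(int(p[0]*8+4),int(p[1]*8+4)),1,(0,0,255),-1)
# lid corner estimate (hull side)
for cx,cy,col in((.600,.2425,(0,255,0)),):
  for a in np.linspace(0,6.28,40):
    q=proj(c,(cx+.02*np.cos(a),cy+.02*np.sin(a),.069));cv2.circle(big,(int((q[0]-x0)*8+4),int((q[1]-y0)*8+4)),1,col,-1)
cv2.imwrite("pics/w6c.png",big)
a=np.array([onz(c,p,.068) for p in [(142,98),(370,93),(360,262),(159,266)]]);print(a)
```

```text
[  0   4  60  44 983]
[[0.53255028 0.13851176 0.068     ]
 [0.5102517  0.3332511  0.068     ]
 [0.67017678 0.35501957 0.068     ]
 [0.69322628 0.15522136 0.068     ]]
```

View pics/w6c.png

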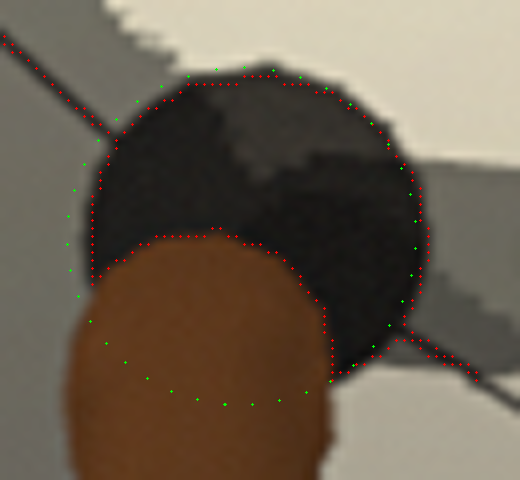

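>>> move_arm(commands=[[[0.05,0.14,-0.3],[0,0,0],-1],[[0,0,-0.4],[0,0,0],-1],[[0,0,-0.35],[0,0,0],-1],[[0,0,0],[0,0,0],-1],[[0,0,0],[0,0,0],-1]])

```text
clock: 11.15
tcp_pos: [0.6029, 0.2439, 0.1837]
orientation: [0.0, -0.046, 0.999, 0.0]
wrist_force: [0.2, -0.3, -1.2]
finger_gap: 0.0183
```

```bash
cat > chk.py <<'E'
from h import *
import sys
n=sys.argv[1]; px,py=float(sys.argv[2]),float(sys.argv[3]); h=.0955; pz=float(sys.argv[4]) if len(sys.argv)>4 else .069
s=env.get_state();print(s["tcp_pos"],s["orientation"],s["wrist_force"]);p=s["tcp_pos"]
R=Rn.from_quat(np.r_[s["orientation"][1:],s["orientation"][0]]).as_matrix()
foot=p+R@[0,0,h];print("foot",foot)
out=[]
for nm,(x0,y0,w,hh) in {"wrist":(215,140,75,75),"scene":(330,130,75,75),"top":(95,145,75,75)}.items():
    c=eyes.read_camera(nm);f=c["frame"][:,:,::-1]
    np.savez(f"{nm}_{n}.npz",frame=c["frame"])
    cc=wcam(c,s["orientation"],p) if nm=="wrist" else c
    b=cv2.resize(f[y0:y0+hh,x0:x0+w],None,fx=5,fy=5,interpolation=cv2.INTER_CUBIC); b0=b.copy()
    for (C,r,col) in (((px,py,pz),.02,(0,255,0)),(foot,.012,(0,0,255))):
        for a in np.linspace(0,6.28,40):
            q=proj(cc,(C[0]+r*np.cos(a),C[1]+r*np.sin(a),C[2]));cv2.circle(b,(int((q[0]-x0+.5)*5),int((q[1]-y0+.5)*5)),1,col,-1)
    out.append(np.vstack([b0,b]))
o=np.hstack(out);cv2.imwrite(f"pics/chk_{n}.png",cv2.resize(o,(800,533)))
E
python3 chk.py a .600 .244
```

```text
[0.602889   0.24386958 0.18368699] [ 4.24047756e-04 -4.60250944e-02  9.98940177e-01  1.83084796e-04] [ 0.18999657 -0.26471971 -1.24299664]
foot [0.6029683  0.24390824 0.08818703]
```

View pics/chk_a.png

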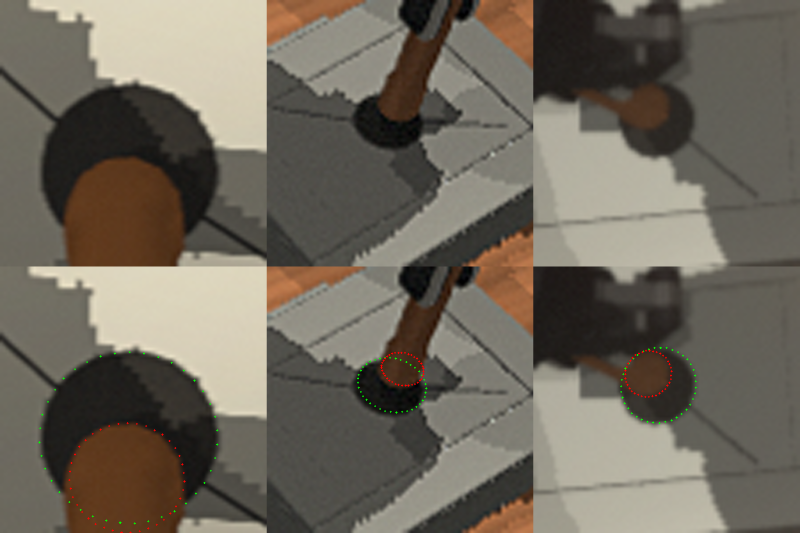

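>>> move_arm(commands=[[[-0.07,0.01,-0.15],[0,0,0],-1],[[0,0,-0.15],[0,0,0],-1],[[0,0,-0.05],[0,0,0],-1],[[0,0,0],[0,0,0],-1],[[0,0,0],[0,0,0],-1]])

```text
clock: 11.8
tcp_pos: [0.5997, 0.2441, 0.169]
orientation: [-0.0, -0.046, 0.999, 0.0]
wrist_force: [0.3, -0.0, 0.3]
finger_gap: 0.0182
```

```bash
python3 chk.py b .600 .244
```

```text
[0.59967212 0.24408547 0.1689734 ] [-1.04194376e-04 -4.61001889e-02  9.98936815e-01  2.63897789e-05] [ 0.32826701 -0.02661301  0.34041336]
foot [0.59965201 0.24408959 0.07347341]
```

View pics/chk_b.png

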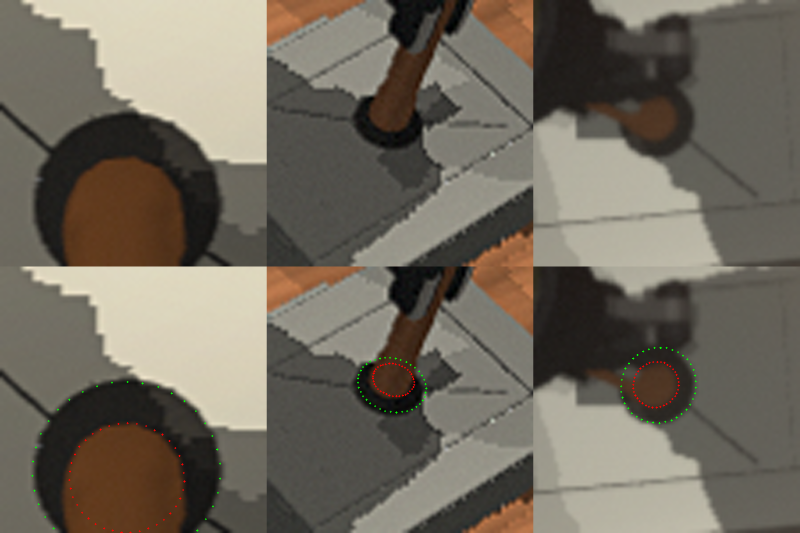

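>>> move_arm(commands=[[[0.005,0.012,-0.1],[0,0,0],-1],[[0,0,-0.05],[0,0,0],-1],[[0,0,0],[0,0,0],-1],[[0,0,0],[0,0,0],-1]])

```text
clock: 12.35
tcp_pos: [0.6002, 0.2447, 0.1634]
orientation: [0.0, -0.046, 0.999, 0.0]
wrist_force: [0.1, -0.5, 0.3]
finger_gap: 0.0183
```

```bash
cat > fz.py <<'E'
from h import *
F=[];P=[]
for i in range(8):
    s=env.get_state();F.append(s["wrist_force"]);P.append(s["tcp_pos"]);eyes.read_camera("top")
print(np.mean(F,0),np.std(F,0)[2],np.mean(P,0),s["ft_torque"],s["clock"])
E
python3 fz.py
```

```text
[0.37885342 0.35403381 1.14242148] 0.5445567899967798 [0.60014018 0.2446735  0.16334749] [ 0.09500372 -0.20375622 -0.04453956] 12.7
```

>>> move_arm(commands=[[[0,0,-0.05],[0,0,0],-1],[[0,0,-0.03],[0,0,0],-1],[[0,0,0],[0,0,0],-1],[[0,0,0],[0,0,0],-1]])

```text
clock: 13.15
tcp_pos: [0.6001, 0.2446, 0.1602]
orientation: [0.0, -0.046, 0.999, 0.0]
wrist_force: [0.5, -0.1, 4.6]
finger_gap: 0.0182
```

```bash
python3 fz.py
```

```text
[0.55972062 0.17720869 4.3649907 ] 0.39858518996422215 [0.6000796  0.24463037 0.16015269] [ 0.20765738 -0.18865755  0.00218618] 13.5
```

```bash
python3 chk.py c .600 .2445 .064; python3 fz.py; python3 -c "
import cv2,numpy as np
cv2.imwrite('pics/scene_c_full.png',np.load('scene_c.npz')['frame'][:,:,::-1])"
```

```text
[0.60006443 0.2446299  0.16002824] [ 1.97967187e-04 -4.60959005e-02  9.98936995e-01  9.69313174e-05] [ 0.28712782 -0.48372712  5.05718244]
foot [0.60010135 0.24465014 0.06452825]
[0.68705982 0.54918899 4.53755335] 0.14111473290260249 [0.6000106  0.24461318 0.15993135] [ 0.22195153 -0.29407377 -0.02922794] 14.05
```

View pics/chk_c.png

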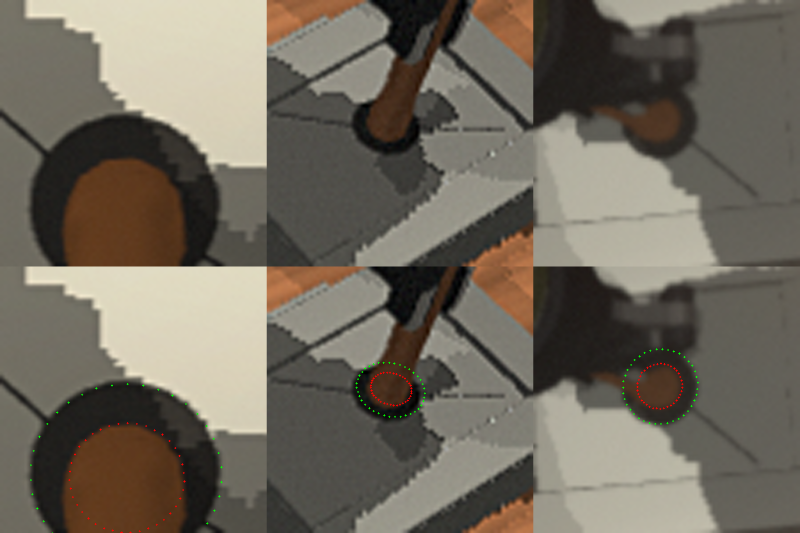

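View pics/scene_c_full.png

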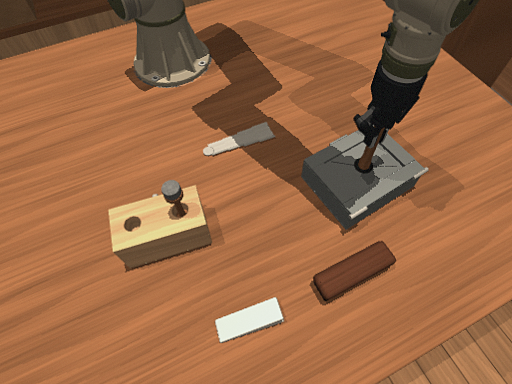

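The foot is centred in all three views, the panel is pressed in by about 5 mm, and the bystanders are unmoved.

```bash
python3 -c "
from h import *
job.hand_in(); s=env.get_state(); print(s['clock'],s['wrist_force'])"
```

```text
the job is handed in; nothing more can be done
the job is handed in; nothing more can be done
```

I shut the lid with the closed fingertips on its front strip only; contact reached about 7 N at the stop and the patch was not touched. I then took the press out of the stand and set its foot on the patch. The job was handed in at about 14 s with the press still gripped and pressing.

**Last checks:**
- **Centring:** in the wrist, scene and top views the foot sits within about 1 mm of the patch centre, and the press is upright.
- **Force:** the wrist read about 4.5 N, which is about 5 N on the patch after adding roughly 0.6 N for the press's weight. The press went down about 4.8 mm past contact, which agrees with the panel's 1 N per mm.
- **Bystanders:** the dauber, shoe brush, doorstop and shoe horn look unmoved in the scene picture.

**Disagreements:** before the final approach, the top and scene cameras put the patch about 4 mm apart in y. I settled it with the wrist camera's view of the foot against the patch. The finger gap read 18 mm on the 20 mm handle, but the grip did not slip.

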